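# Walk the angle stop home on the routing jig and pin it

### The arm

A 6-joint arm with a two-finger parallel gripper is mounted at the origin on the work surface. World frame = base frame: x ahead of the robot, y to its left, z up, the work surface at z = 0. Lengths are in m, angles in rad, forces in N, time in s.
With the tool pointing down it reaches from about 0.375 to 0.9 m from the base axis. Payload 3.1 kg.
Tool frame: the origin (TCP) lies at the centre of the arm's flange, where the gripper is bolted on; the fingertips stand 182 mm ahead of it and the grasp point (between the pads) lies 164 mm ahead of it; z points along the fingers, y is the line along which they close (so a half turn about z gives the same grasp; the last joint's range is limited). The gripper opens to 87 mm and grips with 3 to 60 N. Pads are 19 mm wide; open, the fingers measure 117 mm over their backs; the gripper's body (75 mm by 190 mm) begins 51 mm behind the grasp point.
Start: joints at [-1.349, 0.527, 1.433, -0, 1.181, -0.178], TCP at [0.243, -0.576, 0.405] pointing down, gripper open.
Joint ranges: [-3.08, 3.08], [-0.75, 2.2], [0.22, 2.44], [-1.43, 4.57], [0, 2.65], [-2.85, 2.85]. Speed limits (rad/s): [2.79, 2.79, 3.14, 3.14, 3.14, 3.14].

### API

Orientations are given as a unit quaternion [x, y, z, w].
In Python, from rig import * gives the robot as it stands.
- The arm moves only by the tool move_arm, never from a script. Its argument "commands" is a list that holds one entry, the list of rows, each a list of 6 numbers: the shift along the tool's x, y, z in units of 40 mm (1.0 is 40 mm), then the turn, a rotation vector about the tool's x, y, z in rad. A call has 1 to 12 rows; each row is the pose to reach, as a shift and turn from the pose commanded when the call began, along the tool's axes at that moment; what a row does not reach only later rows make up. A row lasts 1/8 s, in which the tool goes at most 62.5 mm and 10.7 degrees, less where a joint would pass 70% of its speed; a pose out of reach is approached as far as the arm can. A call with a gripper value outside its range is refused whole. "claw" is the closure, from -1 (fully open) to 1 (shut), so that 0 is half open, set as the call begins (left out, the last holds). The fingers move at their own pace and stop on an object; "squeeze" is the grip in N (left out, the last holds). Time passes only in rows, so rows that repeat a pose let the fingers close. It gives the time, the measured TCP pose, the force, the opening and the grip force at its end, in the units of the state.
- get_obs(): the state, without advancing time (a new reading comes with each control period).
- camera(name): name is "side" or "top"; returns a dict with "pixels" (480x640x3 uint8, blue, green, red), "range_z" (480x640 float32, m along the optical axis (not along the pixel's ray), 0 where there is no reading), "camera_matrix" (3x3 intrinsics, pixels), "D" ([k1, k2, p1, p2, k3] as OpenCV has them; the pictures are not rectified), "extrinsics" (4x4, takes a point from world to camera coordinates). Camera axes: x right, y up, looking along -z (the intrinsics and any distortion apply to the point x, -y, -z); pixel columns grow to the right and rows downward; lengths in m; the calibration is good to about 2 mm. A picture is of the moment at which its call begins.
- hand_in(): hands the job in; it is judged then, once.
The state is a dict: "time": time; "q": joint angles; "joint_velocities": joint speeds; "joint_torque": joint torques, N m; "position": TCP position; "tool_rot": TCP orientation; "ft_force": force on the tool from outside, world axes, zero at the start; "moment": the same for the moment, N m; "grip_width": finger opening in m; "grip_force": force on a finger pad.
Only numpy, scipy, OpenCV 4.12 (cv2) and the standard library are available. Lean on these libraries where they do the work, as an engineer would, in place of code of your own. Each camera call takes 0.05 s, during which the arm holds its last target. There are 200 camera calls.

### The job

Push the heavy angle stop forward across the jig board until it sits square and fully home in the black pocket (nudging its two rear corners by turns walks it in straight). Then take the yellow-handled pin out of its wooden holder, put it down through the hole in the stop into the board until its collar rests flat on the stop, and let go. Slide the stop without lifting or tipping it, and leave the red-handled pin and the other things on the bench where they are.

Things in the scene. Friction and masses are not known exactly. Their poses are not given: they have to be found in the camera images.
- board: grey laminated jig board fixed to the bench, 320 (x) x 230 (y) x 36 mm; origin centre of underside, x away from the robot towards the pocket, z up. The black pocket, 30 mm high on its top: front wall with inner face at x = +115 mm, and two cheeks spreading from it at 30 degrees back to x = +45 mm, open towards -x; they centre the stop's nose as it is pushed in along x, with 1 mm of play
- board_hole (a point): mouth of the 17 mm hole through the board, at x = +27 mm, y = 0 on the board's upper face (36 mm above the bench); axes as the board's. When the stop is fully home (nose on the front wall) its origin is at board x = +55 mm, y = 0, its axes are the board's and its hole is straight above this one
- stop: aluminium angle stop, 0.7 to 0.95 kg, loose on the board: flat base 120 (x) x 140 (y) x 18 mm with a blue upright, 80 mm wide, to 63 mm above the underside at x = +41 mm. Origin centre of underside, x towards the nose. Straight rear edge at x = -60 mm, y = -70 to +70 mm; the nose tapers from 140 mm wide at x = +10 to 82 mm at x = +60 mm. Too wide to grip
- stop_hole (a point): mouth of the 18 mm hole through the stop's base: stop x = -28 mm, y = 0, on the base's upper face, 18 mm above its underside; axes as the stop's. To move the stop, push its 18 mm high rear edge about 50 mm either side of its middle with shut fingers a few mm above the board; sliding on the waxed board takes about 2 to 4 N, more along a cheek
- pin_center (a point): yellow-handled pin, upright in a holder, 118 mm long, 0.14 kg; this point is on its axis half-way up, 59 mm above its lower end, z up. Shank 14 mm thick, 50 mm long, its lowest 7 mm tapering to 8 mm; collar 32 mm across, 9 to 1 mm below this point; round handle 22 mm thick, from there to 59 mm above the point (grip it 30 mm above). Once home the point is 27 mm above the board
- pin_holder: fixed wooden block 70 x 70 x 60 mm high in which the yellow-handled pin stands, in an 18 mm through hole at its centre, the collar on the block's top; the pin is lifted 50 mm to come out. Origin centre of underside
- fat_pin_center (a point): red-handled pin of the same shape but with a 22 mm shank, too thick for the holes; stays in its holder. This point is half-way up, 59 mm above its lower end
- fat_pin_holder: fixed wooden block 70 x 70 x 60 mm high holding the red-handled pin; origin centre of underside
- glue: white glue bottle, 60 mm wide, 170 tall, upright; origin centre of its underside; bystander
- offcut: pale wood offcut 120 x 60 x 35 mm; origin centre of underside; bystander
- tape: blue roll of tape lying flat, 90 mm wide, 25 high; origin centre of underside; bystander
- offcut2: dark wood offcut 90 x 50 x 30 mm; origin centre of underside; bystander
- screwdriver: red-handled screwdriver, 200 mm, lying flat; bystander
- brush: bench brush, 200 mm, lying flat; bystander
- pin: the yellow-handled pin again; origin at its lower end, on its axis
Things that resemble listed ones, but are neither listed nor needed, are in the scene too. Leave any pink look-alike of the pin alone.

How it is judged:
On the way, in this order (a step that is already met when the one before it is completed fails the run):
1. the stop sits home in the pocket, the pin not yet in it (horizontal distance between stop_hole and board_hole below 0.003 m and angle between the x axis of stop and the x axis of board, either way round below 0.035 rad and angle between stop's own z axis and vertical below 0.05 rad and horizontal distance between pin_center and board_hole above 0.08 m), for 0.2 s.
2. the yellow pin is through the stop and down in the board (horizontal distance between stop_hole and board_hole below 0.003 m and angle between the x axis of stop and the x axis of board, either way round below 0.035 rad and angle between stop's own z axis and vertical below 0.05 rad and horizontal distance between pin_center and board_hole below 0.006 m and z of pin_center in the frame of board_hole between 0.02 and 0.031 m and angle between pin_center's own z axis and vertical below 0.08 rad), for 0.2 s.
At the end, for the whole second after the job is handed in: stop home in the pocket (its hole within 3 mm of the board's hole, square within 2 degrees, flat), yellow pin upright through both holes with its collar on the stop (within 4 mm), all released and still (all of step 2 and linear speed of each of stop, pin below 0.01 m/s); the robot touches nothing.
It fails at once if the stop is lifted or tipped off the board (z of stop_hole in the frame of board_hole above 0.03 m or angle between stop's own z axis and vertical above 0.15 rad).
It fails at once if the red-handled pin is disturbed (distance of fat_pin_center from where it was at the start of the episode above 0.015 m).
It fails at once if a bystander is moved more than 30 mm (distance of any of glue, offcut, tape, offcut2, screwdriver, brush from where it was at the start of the episode above 0.03 m).
It also fails if it takes over 56 s, if anything falls off the work surface, if the arm or the gripper's body presses on something with over 40 N, if the wrist force passes 120 N, or if a joint passes its speed limit or range.

## Working session

There is one attempt and no reset: what is moved stays moved. The work goes in short steps, Python scripts to look and compute and a tool call to move; the robot and the scene stay as the last step left them, time stands still between calls to the robot, and variables do not carry over. Pictures are saved under pics/ and viewed, at most 10 in all, crops included, and the job is handed in when it is done.

Besides the shell and the picture viewer there is one more tool, called after "Call:" in YAML: its name, and indented under it one key for each argument. move_arm: Moves the arm, as the interface text tells. Its arguments: {"type":"object","properties":{"commands":{"type":"array","items":{"type":"array","items":{"type":"array","items":{"type":"number"}}}},"claw":{"type":"number"},"squeeze":{"type":"number"}},"required":["commands"]}

```bash
mkdir -p pics
cat > h.py <<'E'
from rig import *
import numpy as np, cv2
from scipy.spatial.transform import Rotation as R
def cam(n):
    c=camera(n); c={k:np.array(v) for k,v in c.items()}; return c
def ray(c,uv):
    p=cv2.undistortPoints(np.array(uv,float).reshape(-1,1,2),c['camera_matrix'],c['D']).reshape(-1,2)
    E=c['extrinsics']; Rm=E[:3,:3]; o=-Rm.T@E[:3,3]
    d=np.c_[p[:,0],-p[:,1],-np.ones(len(p))]@Rm
    return o,d
def onplane(c,uv,z):
    o,d=ray(c,uv); return o+d*((z-o[2])/d[:,2])[:,None]
def cloud(c,uv):
    uv=np.array(uv).reshape(-1,2); o,d=ray(c,uv); r=c['range_z'][uv[:,1].astype(int),uv[:,0].astype(int)]
    return o+d*r[:,None]
def project(c,P):
    P=np.array(P,float).reshape(-1,3);E=c['extrinsics']; q=P@E[:3,:3].T+E[:3,3]; q=q*[1,-1,-1]
    return cv2.projectPoints(q.reshape(-1,1,3),np.zeros(3),np.zeros(3),c['camera_matrix'],c['D'])[0].reshape(-1,2)
E
python3 - <<'E'
from h import *
for n in ('top','side'):
    c=cam(n); np.savez(n+'0.npz',**c); cv2.imwrite(f'pics/{n}0.png',c['pixels'])
    E=c['extrinsics'];print(n,-E[:3,:3].T@E[:3,3],c['D'],c['camera_matrix'][0,0])
o=get_obs();print(o['time'],o['position'],R.from_quat(o['tool_rot']).as_matrix().round(3))
E
```

```text
top [ 0.45109543 -0.02219282  1.25434735] [-0.02357509  0.          0.          0.          0.        ] 480.79102912250806
side [ 0.38426112 -1.08206819  1.00085144] [-0.01782055  0.          0.          0.          0.        ] 594.7556724236646
0.1 [ 0.24323352 -0.57538896  0.40386128] [[ 0.921  0.389 -0.   ]
 [ 0.389 -0.921  0.002]
 [ 0.    -0.002 -1.   ]]
```

View pics/top0.png

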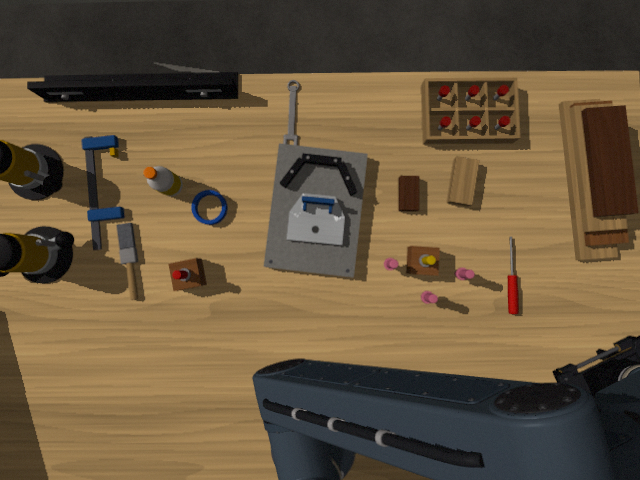

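View pics/side0.png

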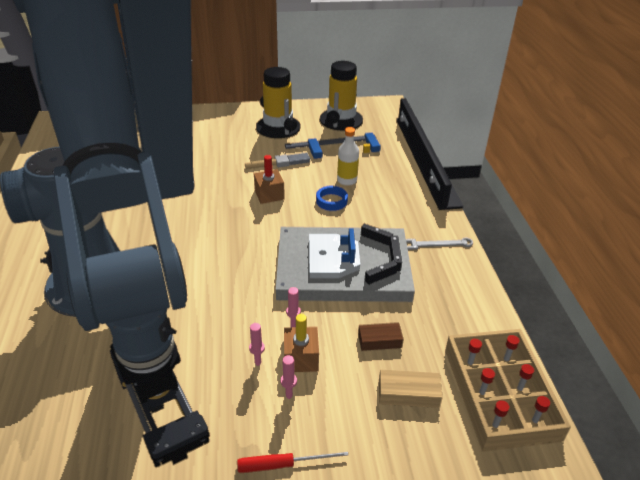

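The top picture shows the board around (318,210), the stop at (318,220) with its hole at (315,229), and the yellow-handled pin at (430,261) in its block. Pin candidates:
- Pink pins at (391,264), (465,273) and (429,297) are look-alikes standing loose.
- Red pin at (182,274), plus the red ones in the tray.
- Only (430,261) is yellow and stands in a wooden holder, so that is the one meant.

Next I measure and confirm with a crop.

Run:
```python
from h import *
t=dict(np.load('top0.npz')); s=dict(np.load('side0.npz'))
vv,uu=np.mgrid[0:480,0:640]; uv=np.c_[uu.ravel(),vv.ravel()]
P=cloud(t,uv).reshape(480,640,3); ok=t['range_z']>0
hsv=cv2.cvtColor(t['pixels'],cv2.COLOR_BGR2HSV)
roi=np.zeros((480,640),bool); roi[135:285,255:380]=1
def rect(m,n,z):
    m=cv2.morphologyEx(m.astype(np.uint8),cv2.MORPH_OPEN,np.ones((3,3)))
    c=max(cv2.findContours(m,cv2.RETR_EXTERNAL,cv2.CHAIN_APPROX_NONE)[0],key=cv2.contourArea).reshape(-1,2)
    p=onplane(t,c,z)[:,:2].astype(np.float32)
    r=cv2.minAreaRect(p); b=cv2.boxPoints(r); print(n,np.round(r[0],4),np.round(r[1],4),r[2]); print(b.round(4).tolist()); return p
Z=P[...,2]
print('bench z',np.median(Z[300:330,340:400]),'board',np.median(Z[255:265,290:340]),'stop',np.median(Z[233:240,295:335]))
rect(roi&ok&(Z>.026),'board',.036)
wm=roi&(hsv[...,2]>140)&(hsv[...,1]<50)
p=rect(wm,'stop(white)',.054)
# hole
g=t['pixels'].min(2); h=(g<110)&(uu>305)&(uu<325)&(vv>221)&(vv<238)
print('hole px',uu[h].mean(),vv[h].mean(),h.sum(), onplane(t,[[uu[h].mean(),vv[h].mean()]],.054))
# rear edge fit
c=cv2.findContours(wm.astype(np.uint8),cv2.RETR_EXTERNAL,cv2.CHAIN_APPROX_NONE)[0]; c=max(c,key=cv2.contourArea).reshape(-1,2)
a=cv2.approxPolyDP(c.reshape(-1,1,2),3,True).reshape(-1,2); print('stop poly',a.tolist()); print(onplane(t,a,.054).round(4)[:,:2].tolist())
# pocket black
bm=roi&(hsv[...,2]<60)&(vv<200)
c=max(cv2.findContours(bm.astype(np.uint8),cv2.RETR_EXTERNAL,cv2.CHAIN_APPROX_NONE)[0],key=cv2.contourArea)
a=cv2.approxPolyDP(c,2.5,True).reshape(-1,2);print('pocket',a.tolist());print(onplane(t,a,.066).round(4)[:,:2].tolist())
# yellow pin
for c_,n,lo in((t,'top',(400,240,450,290)),(s,'side',(270,290,340,370))):
    hs=cv2.cvtColor(c_['pixels'],cv2.COLOR_BGR2HSV); x0,y0,x1,y1=lo
    m=np.zeros((480,640),bool);m[y0:y1,x0:x1]=1; m&=(hs[...,0]>22)&(hs[...,0]<34)&(hs[...,1]>180)&(hs[...,2]>80)
    ys,xs=np.nonzero(m);print(n,'yellow',len(xs),xs.min(),xs.max(),ys.min(),ys.max(),xs.mean(),ys.mean())
    p=cloud(c_,np.c_[xs,ys]);print('top z',np.percentile(p[:,2],[5,50,95]).round(4)); q=p[p[:,2]>np.percentile(p[:,2],95)-.006];print(q.mean(0))
A=cv2.resize(t['pixels'][130:310,250:490],None,fx=3,fy=3,interpolation=cv2.INTER_CUBIC);cv2.imwrite('pics/crop1.png',A)
```

```text
bench z -0.0007980946250185639 board 0.03473276025067129 stop 0.052954051647193356
board [ 0.6026 -0.0152] [0.2298 0.3197] 82.50846099853516
[[0.42910000681877136, -0.10830000042915344], [0.7461000084877014, -0.15000000596046448], [0.7760000228881836, 0.07779999822378159], [0.45899999141693115, 0.11949999630451202]]
stop(white) [0.5417 0.0361] [0.0407 0.0289] 82.34114837646484
[[0.5246999859809875, 0.017899999395012856], [0.5533000230789185, 0.014000000432133675], [0.5587000250816345, 0.0544000007212162], [0.5300999879837036, 0.05820000171661377]]
hole px 315.0 229.08695652173913 46 [[ 0.5514169  -0.01274011  0.054     ]]
stop poly [[301, 203], [300, 212], [290, 211], [293, 217], [289, 218], [287, 238], [316, 240], [305, 238], [311, 235], [304, 230], [305, 224], [296, 224], [292, 219], [295, 216], [297, 221], [301, 220], [297, 218], [304, 212]]
[[0.6177, 0.0216], [0.595, 0.0243], [0.5979, 0.0494], [0.5826, 0.042], [0.5802, 0.0521], [0.53, 0.0576], [0.524, -0.0149], [0.5294, 0.0126], [0.5367, -0.0025], [0.5495, 0.0148], [0.5646, 0.0122], [0.5649, 0.0347], [0.5776, 0.0446], [0.5851, 0.037], [0.5724, 0.0321], [0.5748, 0.0221], [0.5799, 0.032], [0.5948, 0.0143]]
pocket [[280, 181], [284, 187], [296, 190], [316, 165], [336, 168], [350, 195], [360, 198], [362, 195], [354, 169], [339, 157], [303, 153]]
[[0.6721, 0.0729], [0.6568, 0.0631], [0.6489, 0.0332], [0.7113, -0.0175], [0.703, -0.0674], [0.6344, -0.1012], [0.6266, -0.126], [0.634, -0.1311], [0.6999, -0.1124], [0.7308, -0.0754], [0.7422, 0.0147]]
top yellow 96 422 435 256 264 428.71875 259.9270833333333
top z [0.0806 0.1249 0.1298]
[ 0.46857092 -0.28427368  0.12731092]
side yellow 191 296 305 317 340 300.3612565445026 328.59685863874347
top z [0.0759 0.104  0.1287]
[ 0.46529456 -0.31617439  0.15358744]
```

View pics/crop1.png

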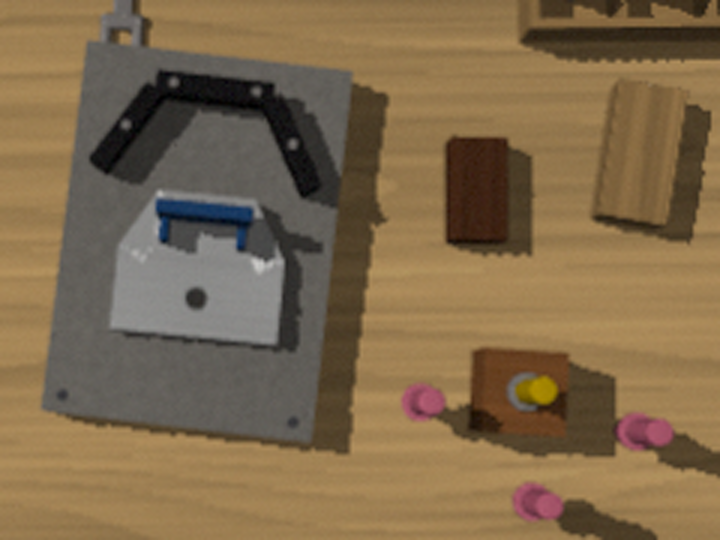

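The crop confirms it: the yellow handle at (540,388) stands in the brown block, and the three pinks stand free beside it. The stop's rear edge runs from (109,329) to (278,346). Next I refine the numbers.

```bash
cat >> h.py <<'E'
BC=np.array([.6026,-.0152]); BY=np.arctan2(-.0417,.317)
BR=np.array([[np.cos(BY),-np.sin(BY)],[np.sin(BY),np.cos(BY)]])
def tob(p): return (np.asarray(p)[...,:2]-BC)@BR
def tow(p): return BC+np.asarray(p)@BR.T
def stoppose(c):
    # rear edge & hole of the stop in top view
    g=cv2.cvtColor(c['pixels'],cv2.COLOR_BGR2GRAY).astype(float); return g
def goto(p,yaw):
    """shift (units) & rotvec for tool-down pose with tool x at yaw"""
    o=get_obs(); R0=R.from_quat(o['tool_rot']); 
    Rt=R.from_matrix(np.c_[[np.cos(yaw),np.sin(yaw),0],[np.sin(yaw),-np.cos(yaw),0],[0,0,-1]])
    return (R0.inv().apply(np.array(p)-o['position'])/.04).round(3),(R0.inv()*Rt).as_rotvec().round(4)
E
python3 - <<'E'
from h import *
t=dict(np.load('top0.npz')); s=dict(np.load('side0.npz'))
sc=lambda q:np.array(q)/3+[250,130]-.33
e=onplane(t,sc([[109,329],[278,346],[117,247],[284,259]]),.054)[:,:2]
print('stop rear corners board frame',tob(e).round(4).tolist(),'hole',tob([.5514,-.0127]))
d=tob(e[1])-tob(e[0]);print('yaw rel deg',np.degrees(np.arctan2(d[0],-d[1])),np.hypot(*d))
print('pocket inner in board',tob(onplane(t,[[316,165],[336,168]],.066)))
hs=cv2.cvtColor(t['pixels'],cv2.COLOR_BGR2HSV)
# pin via two views: axis at height .069+.059 top / ray intersect of handle blob
# top: far end of handle
print('top handle end', onplane(t,sc([[544,386]]),.128), 'collar',onplane(t,sc([[524,391]]),.068))
# side: handle mid ray vs vertical axis: top end (301,315),(300.4,328.6)
o1,d1=ray(t,[[428.7,259.9]]);print('side handle mid onplane .099',onplane(s,[[300.4,328.6]],.099),'top centre',onplane(s,[[301,317]],.128))
print('block top centre',onplane(t,sc([[471,350],[568,354],[566,437],[472,431]]),.06).round(4).tolist())
pk=cv2.inRange(hs,(150,70,80),(179,255,255)); n,l,st,ce=cv2.connectedComponentsWithStats(pk)
for i in range(1,n):
    if st[i,4]>20:
        ys,xs=np.nonzero(l==i);p=cloud(t,np.c_[xs,ys]);print('pink',ce[i],p.mean(0).round(3),p.min(0).round(3),p.max(0).round(3))
P=tow([[-.10,0]])[0]
print(P,goto([P[0],P[1],.30],BY))
E
```

```text
stop rear corners board frame [[-0.0851, 0.0648], [-0.0827, -0.0768], [-0.016, 0.0665], [-0.0098, -0.0735]] hole [-0.05108873 -0.00419897]
yaw rel deg 0.9434422262237067 0.14158890105499033
pocket inner in board [[ 0.10807035  0.0119205 ]
 [ 0.10637122 -0.03866341]]
top handle end [[ 0.47266607 -0.2844091   0.128     ]] collar [[ 0.46994169 -0.28175393  0.068     ]]
side handle mid onplane .099 [[ 0.46989394 -0.28930978  0.099     ]] top centre [[ 0.471612   -0.28483643  0.128     ]]
block top centre [[0.5047, -0.2404, 0.06], [0.5002, -0.321, 0.06], [0.4315, -0.3173, 0.06], [0.4377, -0.2395, 0.06]]
pink [390.34883721 263.58139535] [ 0.462 -0.194  0.09 ] [ 0.449 -0.206 -0.003] [ 0.478 -0.183  0.122]
pink [463.92307692 273.57988166] [ 0.435 -0.371  0.093] [ 0.42  -0.424 -0.005] [ 0.451 -0.022  1.254]
pink [428.60784314 297.24183007] [ 0.38  -0.284  0.093] [ 0.361 -0.328 -0.008] [ 0.451 -0.022  1.254]
[ 0.50345414 -0.00215778] (array([ 11.57 , -10.663,   2.621]), array([-2.000e-03,  2.000e-04,  5.306e-01]))
```

Call:
move_arm:
  commands:
    - [[11.32,-10.72,1.6,0,0,0.531],[11.32,-10.72,1.6,0,0,0.531],[11.32,-10.72,1.6,0,0,0.531],[11.32,-10.72,1.6,0,0,0.531],[11.32,-10.72,1.6,0,0,0.531],[11.32,-10.72,1.6,0,0,0.531],[11.32,-10.72,1.6,0,0,0.531],[11.32,-10.72,1.6,0,0,0.531],[11.32,-10.72,1.6,0,0,0.531],[11.32,-10.72,1.6,0,0,0.531],[11.32,-10.72,1.6,0,0,0.531],[11.32,-10.72,1.6,0,0,0.531]]
  claw: -1

```text
time: 1.6
position: [0.4933, -0.0042, 0.3405]
tool_rot: [0.998, -0.065, -0.001, 0.0]
ft_force: [0.1, -1.1, 0.2]
grip_width: 0.087
grip_force: 0.0
```

Run:
```python
from h import *
o=get_obs();print(o['time'],o['position'],tob(o['position']),o['ft_force'],o['grip_width'])
P=tow([[-.108,-.003]])[0]
print(goto([P[0],P[1],.223],BY))
```

```text
1.6 [ 0.49325077 -0.00424729  0.34045223] [-0.10984371 -0.0034024 ] [ 0.05331497 -1.07387212  0.19926077] 0.08696998369120185
(array([ 0.049, -0.011,  2.936]), array([0.0003, 0.001 , 0.001 ]))
```

Call:
move_arm:
  commands:
    - [[0,0,1.4,0,0,0],[0,0,2.5,0,0,0],[0,0,2.9,0,0,0],[0,0,2.9,0,0,0],[0.2,0,2.9,0,0,0],[0.4,0,2.9,0,0,0],[0.5,0,2.9,0,0,0],[0.6,0,2.9,0,0,0],[0.7,0,2.9,0,0,0],[0.7,0,2.9,0,0,0]]

```text
time: 2.85
position: [0.5218, -0.0081, 0.2248]
tool_rot: [0.998, -0.065, 0.001, 0.0]
ft_force: [-1.7, 0.7, -0.1]
grip_width: 0.0869
grip_force: 0.6
```

Run:
```python
from h import *
o=get_obs();print(o['time'],o['position'],tob(o['position']),o['ft_force'],o['moment'])
for n in('top','side'):
    c=cam(n);np.savez(n+'1.npz',**c)
    if n=='side':cv2.imwrite('pics/s1.png',cv2.resize(c['pixels'][180:320,240:440],None,fx=4,fy=4))
```

```text
2.85 [ 0.52178147 -0.0080685   0.22480278] [-0.08105833 -0.00346994] [-1.73931195  0.6845677  -0.14556833] [0.12486662 0.2191102  0.04949489]
```

View pics/s1.png

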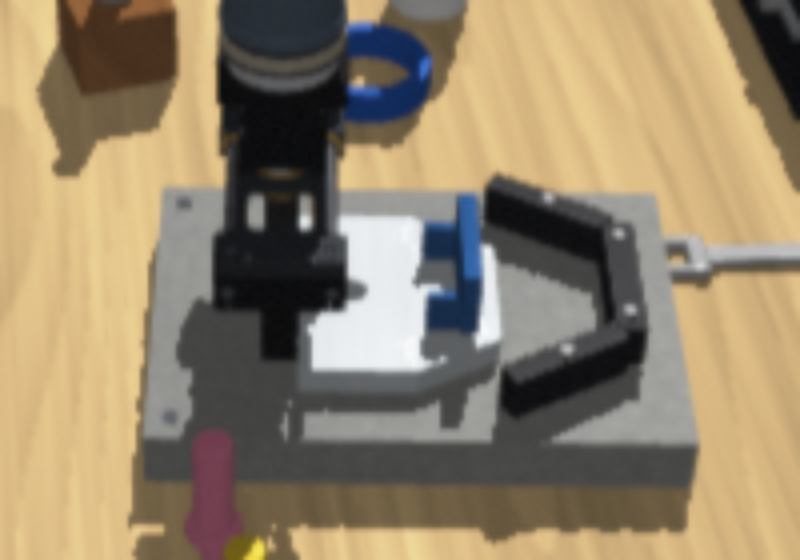

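The fingers stand just behind the rear edge of the stop at (300,350) in the crop, in light contact. I push on.

Call:
move_arm:
  commands:
    - [[0.12,0,0,0,0,0],[0.24,0,0,0,0,0],[0.36,0,0,0,0,0],[0.48,0,0,0,0,0],[0.6,0,0,0,0,0],[0.72,0,0,0,0,0],[0.84,0,0,0,0,0],[0.96,0,0,0,0,0],[1.08,0,0,0,0,0],[1.2,0,0,0,0,0],[1.2,0,0,0,0,0]]

```text
time: 4.32
position: [0.5698, -0.0146, 0.225]
tool_rot: [0.998, -0.066, 0.001, 0.0]
ft_force: [-0.8, -0.2, 0.2]
grip_width: 0.0871
grip_force: 0.2
```

```bash
cat >> h.py <<'E'
def report(tag):
    o=get_obs();b=tob(o['position']);print(o['time'],'tcp board',b.round(4),o['position'][2].round(4),'F',(np.array(o['ft_force'][:2])@BR).round(1),np.round(o['ft_force'][2],1),'Mz',round(o['moment'][2],2))
    for n in('side','top'):
        c=cam(n);np.savez(n+tag+'.npz',**c)
        cv2.imwrite(f'pics/{n}{tag}.png',cv2.resize(c['pixels'][180:320,240:440] if n=='side' else c['pixels'][130:290,240:400],None,fx=4,fy=4 if n=='side' else 3.5,interpolation=cv2.INTER_CUBIC))
E
python3 -c "
from h import *
report('2')"
```

```text
4.325 tcp board [-0.0326 -0.0037] 0.225 F [-0.8 -0.3] 0.2 Mz 0.01
```

Call:
move_arm:
  commands:
    - [[0.07,0,0,0,0,0],[0.14,0,0,0,0,0],[0.21,0,0,0,0,0],[0.28,0,0,0,0,0],[0.35,0,0,0,0,0],[0.4,0,0,0,0,0]]

```text
time: 5.18
position: [0.5834, -0.0158, 0.2243]
tool_rot: [0.998, -0.065, -0.003, -0.001]
ft_force: [-7.2, 2.8, 3.4]
grip_width: 0.0871
grip_force: 3.3
```

Call:
move_arm:
  commands:
    - [[0.03,0,0,0,0,0],[0.05,0,0,0,0,0],[0.05,0,0,0,0,0]]

```text
time: 5.55
position: [0.5849, -0.0158, 0.224]
tool_rot: [0.998, -0.065, -0.003, -0.001]
ft_force: [-6.5, 2.6, 1.8]
grip_width: 0.0866
grip_force: 3.3
```

```bash
python3 -c "
from h import *
report('3')"
```

```text
5.55 tcp board [-0.0175 -0.0029] 0.224 F [-6.7  1.8] 1.8 Mz 0.13
```

View pics/side3.png

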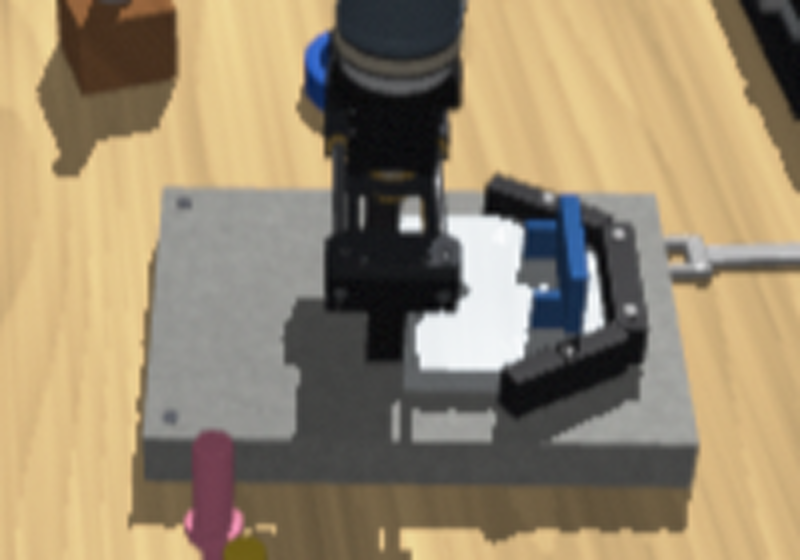

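The stop is against the cheek and almost in; I continue while letting it slide sideways to +y.

Call:
move_arm:
  commands:
    - [[0.03,-0.03,0,0,0,0],[0.06,-0.06,0,0,0,0],[0.09,-0.08,0,0,0,0],[0.12,-0.1,0,0,0,0],[0.12,-0.1,0,0,0,0]]

```text
time: 6.28
position: [0.5899, -0.0134, 0.2239]
tool_rot: [0.998, -0.065, -0.004, -0.0]
ft_force: [-7.8, -0.6, 2.4]
grip_width: 0.0868
grip_force: 3.9
```

```bash
python3 -c "
from h import *
report('4')"
```

```text
6.275 tcp board [-0.0129  0.0002] 0.2239 F [-7.6 -1.6] 2.4 Mz -0.1
```

Call:
move_arm:
  commands:
    - [[0.03,0,0,0,0,0],[0.06,0,0,0,0,0],[0.08,0,0,0,0,0],[0.08,0,0,0,0,0]]

```text
time: 6.88
position: [0.5911, -0.0134, 0.2238]
tool_rot: [0.998, -0.065, -0.007, -0.0]
ft_force: [-13.5, -0.8, 6.2]
grip_width: 0.0869
grip_force: 6.3
```

```bash
python3 -c "
from h import *
report('5')"
```

```text
6.875 tcp board [-0.0116  0.0002] 0.2238 F [-13.3  -2.6] 6.2 Mz -0.03
```

View pics/side5.png

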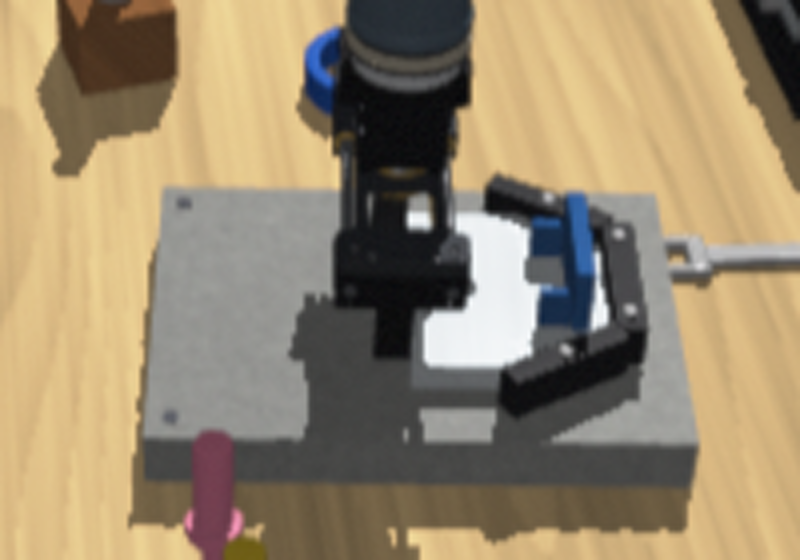

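The stop looks seated: the force rose to 13 N and the nose is at the front wall. One more nudge, then I back off to check from above.

Call:
move_arm:
  commands:
    - [[0.03,0.03,0,0,0,0],[0.06,0.05,0,0,0,0],[0.06,0.05,0,0,0,0]]

```text
time: 7.35
position: [0.5919, -0.0143, 0.2234]
tool_rot: [0.998, -0.065, -0.01, -0.002]
ft_force: [-15.4, 3.9, 7.6]
grip_width: 0.0871
grip_force: 7.6
```

Call:
move_arm:
  commands:
    - [[-0.3,0,0,0,0,0],[-0.6,0,0,0,0,0],[-0.8,0,-1.0,0,0,0],[-0.8,0,-2.2,0,0,0],[-0.8,3,-3.2,0,0,0],[-0.8,6,-3.2,0,0,0],[-0.8,7,-3.2,0,0,0],[-0.8,7,-3.2,0,0,0],[-0.8,7,-3.2,0,0,0],[-0.8,7,-3.2,0,0,0]]

```text
time: 8.6
position: [0.5288, -0.2931, 0.3535]
tool_rot: [0.998, -0.068, 0.002, 0.002]
ft_force: [0.2, -0.1, -0.7]
grip_width: 0.0872
grip_force: 0.0
```

Run:
```python
from h import *
report('6')
t=dict(np.load('top6.npz'));s=dict(np.load('side6.npz'))
vv,uu=np.mgrid[0:480,0:640]
g=t['pixels'].min(2)
u,v=project(t,[*tow([.027,0]),.054])[0];print('expected hole px',u,v)
h=(g<110)&(abs(uu-u)<8)&(abs(vv-v)<8);print(h.sum(),uu[h].mean(),vv[h].mean(),'board',tob(onplane(t,[[uu[h].mean(),vv[h].mean()]],.054)))
u,v=project(s,[*tow([.027,0]),.054])[0]
g=s['pixels'].min(2);h=(g<110)&(abs(uu-u)<9)&(abs(vv-v)<7);print('side',u,v,h.sum(),uu[h].mean(),vv[h].mean(),'board',tob(onplane(s,[[uu[h].mean(),vv[h].mean()]],.054)))
```

```text
8.6 tcp board [-0.0369 -0.2851] 0.3535 F [ 0.2 -0. ] -0.7 Mz 0.01
expected hole px 316.96500398790727 198.17431564202028
39 316.87179487179486 197.87179487179486 board [[0.02773441 0.0003226 ]]
side 353.6885184130904 251.3152972152955 117 348.94017094017096 251.27350427350427 board [[ 1.54675939e-02 -7.11883244e-05]]
```

View pics/top6.png

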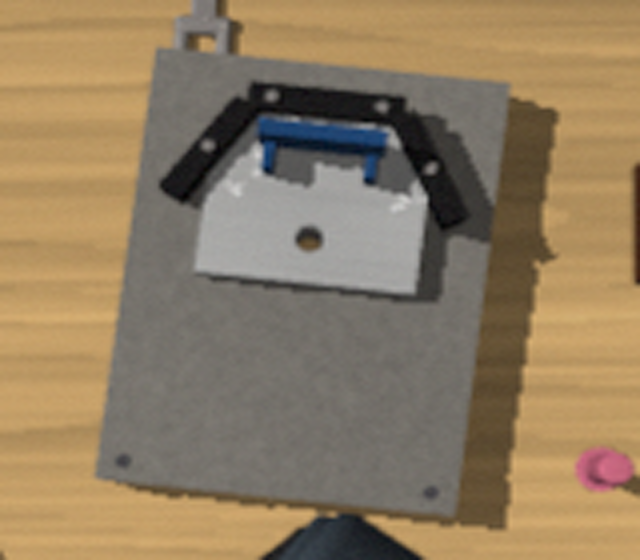

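The stop is home: bench shows through the concentric hole at (308,238), the rear edge is parallel to the board's edge, and the measured hole is within 1 mm of where it should be. Now the pin.

Run:
```python
from h import *
t=dict(np.load('top0.npz')); s=dict(np.load('side0.npz'))
def m(c,lo):
    hs=cv2.cvtColor(c['pixels'],cv2.COLOR_BGR2HSV);x0,y0,x1,y1=lo
    a=np.zeros((480,640),np.uint8);a[y0:y1,x0:x1]=cv2.inRange(hs,(20,120,60),(36,255,255))[y0:y1,x0:x1]
    ct=max(cv2.findContours(a,0,2)[0],key=cv2.contourArea);M=cv2.moments(ct);print(cv2.minAreaRect(ct));return [M['m10']/M['m00'],M['m01']/M['m00']]
a=m(t,(415,245,445,275));b=m(s,(285,308,320,346));print(a,b)
o1,d1=ray(t,[a]);o2,d2=ray(s,[b]);d1,d2=d1[0],d2[0]
x=np.linalg.lstsq(np.c_[d1,-d2],o2-o1,rcond=None)[0];p,q=o1+x[0]*d1,o2+x[1]*d2;print(p,q)
print(goto([.471,-.2835,.263],BY))
```

```text
((428.5, 259.5), (9.0, 13.0), 90.0)
((301.0, 326.5), (27.0, 10.0), 90.0)
[428.7736842105263, 259.8017543859649] [300.82945736434107, 326.30373502466523]
[ 0.46974386 -0.28519227  0.10115124] [ 0.47120134 -0.28529758  0.10119882]
(array([-1.454,  0.039,  2.243]), array([-0.0001, -0.0009, -0.0014]))
```

Call:
move_arm:
  commands:
    - [[-1.0,0.05,0,0,0,0],[-1.46,0.06,0,0,0,0],[-1.46,0.06,0.6,0,0,0],[-1.46,0.06,1.4,0,0,0],[-1.46,0.06,2.0,0,0,0],[-1.46,0.06,2.24,0,0,0],[-1.46,0.06,2.24,0,0,0]]
  claw: -0.2

```text
time: 9.57
position: [0.471, -0.2833, 0.2629]
tool_rot: [0.998, -0.065, -0.0, -0.0]
ft_force: [0.3, 0.7, 0.9]
grip_width: 0.0523
grip_force: 0.0
```

Call:
move_arm:
  commands:
    - [[0,0,0,0,0,0],[0,0,0,0,0,0],[0,0,0,0,0,0],[0,0,0,0,0,0],[0,0,0,0,0,0],[0,0,0,0,0,0]]
  claw: 1
  squeeze: 25

```text
time: 10.32
position: [0.4707, -0.2844, 0.2635]
tool_rot: [0.998, -0.066, 0.0, 0.0]
ft_force: [-0.5, 0.3, 4.1]
grip_width: 0.0213
grip_force: 25.0
```

Run:
```python
from h import *
report('7')
s=dict(np.load('side7.npz'));cv2.imwrite('pics/s7.png',cv2.resize(s['pixels'][230:410,220:400],None,fx=3,fy=3,interpolation=cv2.INTER_CUBIC))
```

```text
10.325 tcp board [-0.0956 -0.2841] 0.2635 F [-0.6  0.2] 4.1 Mz 0.02
```

View pics/s7.png

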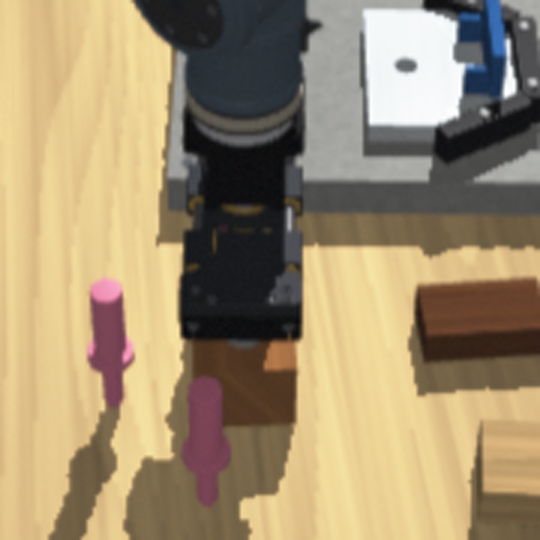

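The fingers hold the yellow handle (opening 21 mm) over the holder. Now I lift and move to about 90 mm above the hole.

Call:
move_arm:
  commands:
    - [[0,0,-0.3,0,0,0],[0,0,-0.8,0,0,0],[0,0,-1.5,0,0,0],[0,0,-2.2,0,0,0],[0,0,-2.6,0,0,0],[0,0,-2.6,0,0,0]]

```text
time: 11.18
position: [0.4708, -0.2844, 0.3682]
tool_rot: [0.998, -0.066, 0.001, 0.001]
ft_force: [-0.6, 0.1, -0.9]
grip_width: 0.0217
grip_force: 25.0
```

Run:
```python
from h import *
report('8')
print(goto([*tow([.0272,0]),.34],BY))
```

```text
11.175 tcp board [-0.0955 -0.284 ] 0.3682 F [-0.6  0.1] -0.9 Mz 0.04
(array([ 3.079, -7.094,  0.664]), array([-0.0009,  0.0013, -0.0004]))
```

Call:
move_arm:
  commands:
    - [[0.5,-1.0,0,0,0,0],[1.0,-2.3,0,0,0,0],[1.6,-3.6,0.2,0,0,0],[2.1,-4.9,0.4,0,0,0],[2.6,-6.0,0.6,0,0,0],[2.9,-6.8,0.66,0,0,0],[3.08,-7.09,0.66,0,0,0],[3.08,-7.09,0.66,0,0,0],[3.08,-7.09,0.66,0,0,0]]

```text
time: 12.4
position: [0.6294, -0.0205, 0.3404]
tool_rot: [0.998, -0.066, -0.001, 0.0]
ft_force: [0.9, -1.1, -1.3]
grip_width: 0.0215
grip_force: 25.0
```

Run:
```python
from h import *
report('9')
o=get_obs(); T=R.from_quat(o['tool_rot'])
s=dict(np.load('side9.npz'));t=dict(np.load('top9.npz'))
a=np.array(o['position'])+T.apply([0,0,.164+.089]); print('expected pin tip',a,tob(a),'hole',tow([.0272,0]))
print('proj side tip',project(s,[a]),'hole',project(s,[[*tow([.027,0]),.054]]))
u,v=project(s,[a])[0].astype(int)
cv2.imwrite('pics/s9.png',cv2.resize(s['pixels'][v-70:v+40,u-60:u+60],None,fx=5,fy=5,interpolation=cv2.INTER_CUBIC)); print(u-60,v-70)
```

```text
12.4 tcp board [ 0.0273 -0.0017] 0.3404 F [ 1.1 -0.9] -1.3 Mz -0.0
expected pin tip [ 0.62933287 -0.02064711  0.08776898] [ 0.02721496 -0.00191403] hole [ 0.62956767 -0.01874748]
proj side tip [[354.61532881 241.18449359]] hole [[353.68851841 251.31529722]]
294 171
```

View pics/s9.png

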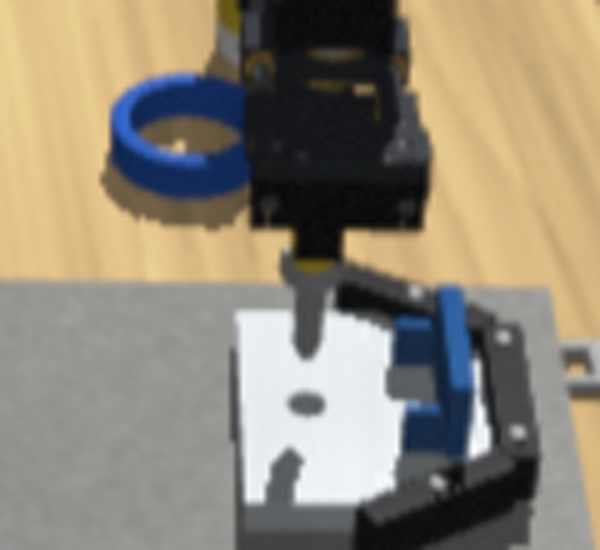

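The pin hangs straight with its tip at crop (306,355), and the hole is at (307,404). I measure both numerically in the same view.

Run:
```python
from h import *
vv,uu=np.mgrid[0:480,0:640]
for n in('side9','side8'):
    s=dict(np.load(n+'.npz'))
    g=s['pixels'].min(2).astype(float); w=np.clip(225-g,0,None)
    b=(uu>=349)&(uu<=361)&(vv>=248)&(vv<=255); sub=g[247:257,348:364].astype(int)
    if n=='side9':print(sub)
    w=np.where(b,np.clip(np.percentile(g[b],75)-g,0,None),0);w[w<25]=0
    c=[(w*uu).sum()/w.sum(),(w*vv).sum()/w.sum()];print(n,'hole',c,tob(onplane(s,[c],.054)))
s=dict(np.load('side9.npz'));print(s['pixels'].min(2)[228:245,346:364])
t=dict(np.load('top6.npz'));print(t['pixels'].min(2)[192:204,310:324])
```

```text
[[233 233 234 234 234 234 233 232 235 235 235 235 234 234 234 235]
 [233 232 234 233 232 229 220 221 230 233 234 235 234 234 234 234]
 [232 232 233 229 207 180 162 161 178 195 220 234 234 233 233 234]
 [232 232 230 203 149 112 105 103 109 127 171 230 233 234 234 233]
 [232 233 228 176 108  93  93  92  92  94 122 214 233 234 234 234]
 [232 232 229 195 116  96  94  93  92  91 126 212 232 234 234 235]
 [232 232 231 223 176 133 114 108 111 117 172 226 233 234 235 235]
 [232 232 232 231 224 209 199 182 198 205 222 234 234 235 235 235]
 [232 232 233 233 234 233 231 226 231 233 234 235 235 235 235 236]
 [232 232 232 233 235 234 234 233 234 235 236 235 235 236 236 236]]
side9 hole [np.float64(354.8255188316679), np.float64(251.3561363054061)] [[ 2.97566682e-02 -9.67344676e-05]]
side8 hole [np.float64(354.8675373134328), np.float64(251.36327292110875)] [[ 0.02985754 -0.00012107]]
[[146 144 146 149 144 128 110  79  76  77  77  78  79  84  94  57  28  22]
 [148 147 148 151 150 147 134  88  75  75  75  76  82 111 123  50  18  16]
 [148 149 149 151 149 148 142  86  73  75  75  74  84 136 136  51 
[... 1068 characters left out ...]
2 161 161 159 158 160 162 162 160 161 162 161 160]
 [164 162 161 161 161 160 158 154 158 162 160 160 161 162]
 [164 164 163 162 155 140 130 122 129 150 157 161 159 161]
 [163 162 163 160 139  90  64  71  76 115 150 162 163 163]
 [162 162 166 153 108  55  46  43  46  70 122 165 161 162]
 [163 161 162 141  71  44  43  40  41  41 103 161 163 164]
 [162 161 161 137  52  43  47  45  46  46  96 157 159 162]
 [163 162 163 143  73  44  51  54  55  51 102 162 160 162]
 [166 163 162 154 118  68  55  52  52  71 125 164 161 161]
 [162 165 164 162 154 121  96  92 105 130 151 161 162 162]
 [164 161 159 163 163 157 146 142 152 161 161 162 163 163]
 [162 164 159 159 160 160 161 160 162 160 160 161 161 161]]
```

Call:
move_arm:
  commands:
    - [[0.04,-0.05,0,0,0,0],[0.04,-0.05,0.3,0,0,0],[0.04,-0.05,0.6,0,0,0],[0.04,-0.05,0.8,0,0,0],[0.04,-0.05,0.9,0,0,0],[0.04,-0.05,1.0,0,0,0],[0.04,-0.05,1.1,0,0,0],[0.04,-0.05,1.1,0,0,0]]

```text
time: 13.5
position: [0.6317, -0.0174, 0.2966]
tool_rot: [0.998, -0.066, -0.0, -0.0]
ft_force: [0.8, -0.5, -2.2]
grip_width: 0.0215
grip_force: 25.0
```

```bash
python3 -c "
from h import *
report('10')"
```

```text
13.5 tcp board [0.0291 0.0016] 0.2966 F [ 0.9 -0.4] -2.2 Mz -0.01
```

Call:
move_arm:
  commands:
    - [[0,0.03,0,0,0,0],[0,0.03,0.12,0,0,0],[0,0.03,0.24,0,0,0],[0,0.03,0.36,0,0,0],[0,0.03,0.48,0,0,0],[0,0.03,0.48,0,0,0]]

```text
time: 14.35
position: [0.6314, -0.0186, 0.2769]
tool_rot: [0.998, -0.066, -0.001, -0.0]
ft_force: [-0.2, 0.5, -0.6]
grip_width: 0.0213
grip_force: 25.0
```

```bash
python3 -c "
from h import *
report('11')"
```

```text
14.35 tcp board [0.029  0.0004] 0.2769 F [-0.2  0.5] -0.6 Mz 0.02
```

Into the board with no resistance. Now I lower to collar contact (about 19.5 mm).

Call:
move_arm:
  commands:
    - [[0,0,0.12,0,0,0],[0,0,0.24,0,0,0],[0,0,0.36,0,0,0],[0,0,0.44,0,0,0],[0,0,0.48,0,0,0],[0,0,0.48,0,0,0]]

```text
time: 15.2
position: [0.6316, -0.0187, 0.2582]
tool_rot: [0.998, -0.066, -0.0, -0.0]
ft_force: [0.4, 0.1, -0.9]
grip_width: 0.0213
grip_force: 25.0
```

```bash
python3 -c "
from h import *
report('12')"
```

```text
15.2 tcp board [0.0292 0.0004] 0.2582 F [0.4 0.1] -0.9 Mz -0.01
```

Call:
move_arm:
  commands:
    - [[0,0,0.02,0,0,0],[0,0,0.03,0,0,0],[0,0,0.03,0,0,0]]

```text
time: 15.68
position: [0.6317, -0.0186, 0.2576]
tool_rot: [0.998, -0.066, 0.0, 0.0]
ft_force: [-0.4, 0.7, 1.6]
grip_width: 0.0214
grip_force: 25.0
```

Call:
move_arm:
  commands:
    - [[0,0,0,0,0,0],[0,0,0,0,0,0],[0,0,0,0,0,0],[0,0,0,0,0,0],[0,0,-0.3,0,0,0],[0,0,-1.0,0,0,0],[0,0,-2.2,0,0,0],[0,0,-3.0,0,0,0],[-2,3,-3.0,0,0,0],[-3,5,-3.0,0,0,0],[-3,5,-3.0,0,0,0],[-3,5,-3.0,0,0,0]]
  claw: -0.2

```text
time: 17.18
position: [0.4849, -0.2028, 0.3782]
tool_rot: [0.998, -0.066, 0.001, 0.001]
ft_force: [1.0, 0.2, 0.8]
grip_width: 0.0523
grip_force: 0.0
```

Run:
```python
from h import *
report('13')
s=dict(np.load('side13.npz'));t=dict(np.load('top13.npz'))
for c,n in((t,'top'),(s,'side')):
    p=[*tow([.028,0]),.122];q=project(c,[p,[*tow([.028,0]),.066]]);print(n,'expected handle top, base',q.round(1).tolist())
    hs=cv2.cvtColor(c['pixels'],cv2.COLOR_BGR2HSV);m=cv2.inRange(hs,(20,150,60),(36,255,255));x,y=q.mean(0).astype(int)
    ys,xs=np.nonzero(m[y-25:y+25,x-20:x+20]);xs=xs+x-20;ys=ys+y-25;print('yellow',len(xs),xs.mean(),ys.min(),ys.max())
    P=cloud(c,np.c_[xs,ys]);print('z 98%',np.percentile(P[:,2],98))
```

```text
17.175 tcp board [-0.0922 -0.2014] 0.3782 F [0.9 0.4] 0.8 Mz 0.02
top expected handle top, base [[316.9, 193.5], [317.0, 197.1]]
yellow 78 316.88461538461536 190 200
z 98% 0.124938379711232
side expected handle top, base [[355.7, 229.5], [354.4, 247.6]]
yellow 167 355.9341317365269 228 250
z 98% 0.12867254358403069
```

View pics/side13.png

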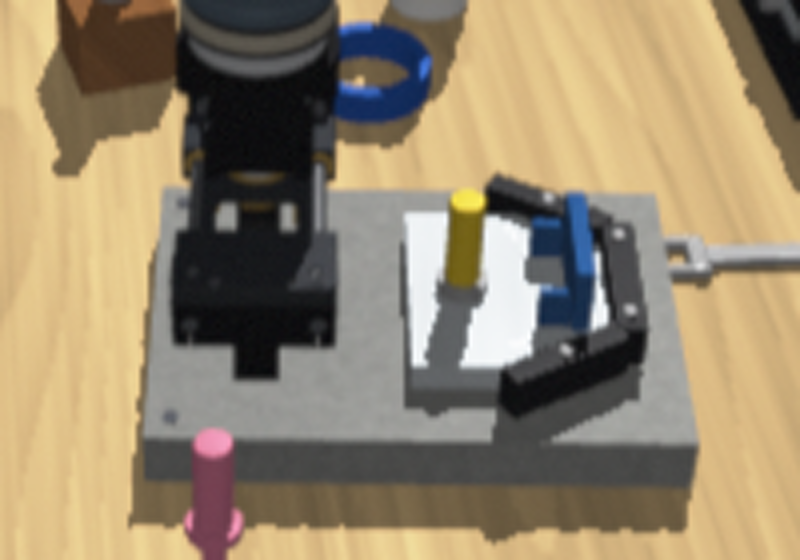

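The pin stands upright at (466,240) with its collar flat on the stop at (462,290). The stop is still home and the gripper is clear.

```bash
python3 -c "
from h import *
print(hand_in())"
```

```text
the job is handed in; nothing more can be done
None
```

I handed the job in at about 17 s: the last pictures show the stop square and home in the pocket, and the yellow pin upright through it with its collar on the stop and the gripper clear; no verdict came back.

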